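# Close a sign driver housing and start its self-tapping wing screw

## Task

Close the grey driver housing with the loose aluminium cover: tilt the cover so that its narrow tongue goes under the housing's lip, then level it down into the opening. Then push firmly down on the cover's wing screw while turning it clockwise (less than half a turn) until its thread bites and draws the head fully down, and let go. Leave the rivet tin and the light module where they are.

Things in the scene. Friction and masses are not known exactly. Their poses are not given: they have to be found in the camera images.
- housing: Grey open-topped driver housing fixed to the table, 140 x 93 mm, low ears outside. Origin on the table, mid-opening; x points to the lip at one end. Opening: near wall's inner face x = -57.5, far wall's x = 73, side walls' y = +-42.5; near and side rims 28 mm high. The floor under the cover's flanges is at z = 11. The seated cover is level, its x along this x, 2.5 mm play all round
- lip_edge (a point): Middle of the lip's lower edge: 59 mm along x and 35 mm above the housing's origin; axes as the housing's. The lip is 4 mm thick, 93 mm wide, and covers x = 59 to 77 of the housing's frame; below it, from x = 62.5 to 73, is a shelf with its top at z = 24 that leaves the tongue 1 mm when seated
- well (a point): Point on the housing's floor (x = -15, y = 0, z = 11 of its frame) under which the screw's thread is cut: the seated cover's screw axis stands over it. Round it is an open square well 48 mm wide, its rim 18 mm above the table
- cover_centre (a point): Centre of the 3 mm top plate of the loose aluminium cover (0.2 to 0.35 kg); x points to the tongue, z up. Plate 110 x 80 mm; the tongue, 50 mm wide, carries on from the +x edge to x = 69. Side flanges (x = -55 to 30, y = +-37 to 40) reach 15.5 mm below this point. Seated, it is 26.5 mm above the table. The wing screw stands at x = -15, y = 0, its foot above the flanges' lower edge
- tongue_tip (a point): Middle of the end of the cover's tongue, half-way through its 3 mm thickness: 69 mm along x from cover_centre; axes as cover_centre
- wing (a point): Centre of the captive screw's wing: a black upright bar 14 (x, grip it so) x 40 (y) x 30 (z) mm over a steel washer 32 mm wide, whose top is 15 mm below this point (keep fingertips above it; it sinks with the screw but does not turn). When proud, 33.5 mm above cover_centre. Axes turn with the screw. The cover can be lifted and tilted by the wing
- screw_depth (a joint): How far the screw is pressed down into the cover, m: 0 proud, about 0.010 drawn home, at most 0.0115. A spring lifts it with 5 N when proud, growing to 9 N when home; unless the thread has bitten it comes back up when let go. A push of 10 to 20 N is enough
- screw_turn (a joint): Turn of the screw in the cover, rad, clockwise from above; at 0 its axes lie along the cover's; start within 0.15. Drag 0.04 N m. In the seated cover, pressed: it hardly sinks at first, drops 8 mm or more at a turn of 0.3 to 0.6, is caught from about 0.9, drawn home by 1.45, stopped at about 1.75. Without a push it rides over the thread's mouth, which comes again half a turn on
- rivet_tin: Round tin, 70 mm across, 44 mm high, a bystander; origin under its centre
- led_module: Small white light module on a short lead, 19 x 93 x 13 mm, a bystander; origin under its centre

How it is judged (in metres and radians):
On the way:
1. the cover lies level in the housing with its tongue under the lip (x of tongue_tip in the frame of lip_edge above 0.004 m and z of tongue_tip in the frame of lip_edge below -0.001 m and z of cover_centre in the frame of housing below 0.031 m and angle between cover_centre's own z axis and vertical below 0.07 rad and value of joint screw_depth below 0.007 m and horizontal distance between cover_centre and housing below 0.008 m and angle between the x axis of cover_centre and the x axis of housing, either way round below 0.15 rad), for 0.1 s.
At the end, for the whole second after the job is handed in: The cover lies level (within 0.05 rad) and fully down in the housing (its centre within 8 mm of the housing's and its plate's centre under 29 mm above the table), lined up with it, its tongue at least 4 mm under the lip, and the released screw stays down by more than 9 mm, held by its thread (x of tongue_tip in the frame of lip_edge above 0.004 m and z of tongue_tip in the frame of lip_edge below -0.001 m and z of cover_centre in the frame of housing below 0.029 m and angle between cover_centre's own z axis and vertical below 0.05 rad and value of joint screw_depth above 0.009 m and linear speed of cover below 0.02 m/s and horizontal distance between cover_centre and housing below 0.008 m and angle between the x axis of cover_centre and the x axis of housing, either way round below 0.15 rad); the robot touches nothing.
It fails at once if the rivet tin is pushed more than 3 cm (distance of rivet_tin from where it was at the start of the episode above 0.03 m).
It fails at once if the light module is pushed more than 3 cm (distance of led_module from where it was at the start of the episode above 0.03 m).
It also fails if it takes over 48 s, if anything falls off the work surface, if the arm or the gripper's body presses on something with over 40 N, if the wrist force passes 120 N, or if a joint passes its speed limit or range.

## Robot

A 6-joint arm with a two-finger parallel gripper is mounted at the origin on a cart in front of the work surface, level with it; the furniture and walls round the work are solid. World frame = base frame: x ahead of the robot, y to its left, z up, the work surface at z = 0. Lengths are in m, angles in degrees, forces in N, time in s.
With the tool pointing down it reaches from about 0.35 to 0.875 m from the base axis. Payload 4.2 kg.
Tool frame: the origin (TCP) lies midway between the tips of the shut fingers; the grasp point (between the pads) lies 19 mm behind it; z points along the fingers, y is the line along which they close (so a half turn about z gives the same grasp; the last joint's range is limited). The gripper opens to 87 mm and grips with 3 to 60 N. Pads are 19 mm wide; open, the fingers measure 117 mm over their backs; the gripper's body (75 mm by 190 mm) begins 51 mm behind the grasp point.
Start: joints at [88.213, 22.042, 0.453, 0, -68.411, -14.817], TCP at [0.179, 0.599, 0.223] pointing down, gripper open.
Joint ranges: [-179.83, 179.83], [-69.29, 118.12], [-61.27, 80.66], [-181.25, 117.63], [-171.15, -9.14], [-177.46, 177.46]. Speed limits (degrees/s): [159.86, 159.86, 180, 180, 180, 180].

## Interface

Orientations are given as [roll, pitch, yaw] about the fixed x, y, z axes, in that order (R = Rz(yaw) Ry(pitch) Rx(roll)).
In Python, from workcell import env gives the robot as it stands. The module is installed in compiled form; this text tells all that it offers. Calls block until the motion is done:
- env.goto(position, orientation): joint-space move of the TCP to a pose.
- env.move_straight(position, rotation=None, rate=0.15, force_limit=None): straight line of the TCP; rotation=None keeps the orientation; rate is the mean speed in m/s. With force_limit (N) it stops when the force on the tool has changed by that much, and returns True; else False.
- env.set_joints(angles): joint-space move.
- env.gripper_to(opening, grasp_force=None): opening from 0.0 (shut) to 1.0 (fully open); grasp_force is the grip in N (None keeps the last); returns when the fingers have stopped.
- env.dwell(seconds).
- env.inverse_kinematics(position, orientation): joint angles nearest the present ones, or None.
- env.read_state(): the state.
- env.grab_frame(name): name is "side" or "top"; returns a dict with "image" (480x640x3 uint8, blue, green, red), "fx", "fy", "cx", "cy" (pixels), "position" and "orientation" of the camera in the world. Camera axes: x right, y up, looking along -z (the intrinsics and any distortion apply to the point x, -y, -z); pixel columns grow to the right and rows downward; lengths in m; the calibration is good to about 2 mm. A picture is of the moment at which its call begins. There is no depth.
A pose or a line that the arm cannot do raises env.Unreachable and nothing moves.
- env.close_job(): hands the job in; it is judged then, once.
Trained networks look in a picture, given as the dict that the camera call returned (one of the last four; its "shot" number tells which), for a name from the list of things; names that differ only in an ending like _2 or _b are one class to them, and where a whole thing is asked for, a point or a joint stands for the part that bears it (a point fixed in the world has none). Each returns a list of dicts, best first, with "score" (0 to 1); they miss things now and then, are a little off and sometimes report something else, mostly with a low value. They report only what shows in the picture. A call takes as long as a camera call.
- env.search_frame(picture, thing): "xyz" ([x, y, z] in m, in world coordinates, good to about 4 mm: the middle of the surface that is visible of it).
- env.trace(picture, thing): "mask" (480x640 bool, what is visible of it).
The state is a dict: "clock": time; "joint_positions": joint angles; "qvel": joint speeds; "joint_torque": joint torques, N m; "position": TCP position; "tool_rot": TCP orientation; "force": force on the tool from outside, world axes, zero at the start; "wrist_torque": the same for the moment, N m; "opening": opening from 0.0 (shut) to 1.0 (fully open); "finger_force": force on a finger pad.
Only numpy, scipy, OpenCV 4.12 (cv2) and the standard library are available. Lean on these libraries where they do the work, as an engineer would, in place of code of your own. Each camera call takes 0.05 s, during which the arm holds its last target. There are 200 camera calls.

## Working session

There is one attempt and no reset: what is moved stays moved. The work goes in short steps, each a Python script; the robot and the scene stay as the last script left them, time stands still between calls to the robot, and variables do not carry over. Pictures are saved under pics/ and viewed, at most 10 in all, crops included, and the job is handed in when it is done.

```bash
mkdir -p pics
python3 - <<'E'
from workcell import env
import cv2,numpy as np
for n in("top","side"):
    f=env.grab_frame(n); cv2.imwrite(f"pics/{n}0.png",f["image"])
    print(n,f["fx"],f["fy"],f["cx"],f["cy"],f["position"],f["orientation"],[k for k in f])
    for t in("housing","cover_centre","wing","tongue_tip","rivet_tin","led_module"):
        print(t,[(np.round(d["xyz"],3),round(d["score"],2)) for d in env.search_frame(f,t)[:2]])
print(env.read_state())
E
```

```text
top 493.9756840624199 493.9756840624199 312.80088567340664 246.02091575919627 [ 0.48355682 -0.0112587   0.90030554] [  5.80760978  -0.42728444 -89.52285335] ['image', 'fx', 'fy', 'cx', 'cy', 'position', 'orientation', 'shot']
housing [(array([0.548, 0.168, 0.014]), 0.95)]
cover_centre [(array([ 0.512, -0.153,  0.017]), 0.68)]
wing [(array([ 0.494, -0.156,  0.067]), 0.68), (array([ 0.515, -0.154,  0.017]), 0.49)]
tongue_tip [(array([ 0.509, -0.157,  0.014]), 0.75)]
rivet_tin [(array([ 0.635, -0.006,  0.042]), 0.81)]
led_module [(array([0.464, 0.02 , 0.01 ]), 0.82)]
side 517.3121335909206 517.3121335909206 331.5314941018619 247.19341342420617 [ 0.56487408 -0.76752477  0.42220482] [64.40199312  1.41118478  1.90519539] ['image', 'fx', 'fy', 'cx', 'cy', 'position', 'orientation', 'shot']
housing [(array([0.548, 0.144, 0.017]), 0.7)]
cover_centre [(array([ 0.506, -0.172,  0.018]), 0.91)]
wing [(array([ 0.499, -0.179,  0.059]), 0.82)]
tongue_tip [(array([ 0.507, -0.174,  0.02 ]), 0.83)]
rivet_tin [(array([ 0.634, -0.028,  0.037]), 0.89)]
led_module [(array([0.469, 0.004, 0.01 ]), 0.66)]
{'clock': 0.7, 'joint_positions': array([ 8.82113971e+01,  2.20376145e+01,  4.52857031e-01,  5.18037154e-04,
       -6.84094562e+01, -1.48148166e+01]), 'qvel': array([-0.00799974, -0.0774    ,  0.07816774,  0.02271487,  0.0563211 ,
       -0.03620476]), 'joint_torque': array([ 2.93301100e-04, -3.90331435e+01,  1.87585902e+01,  4.22345594e+00,
        1.55701867e-02, -1.62320555e-05]), 'position': array([0.17858333, 0.59892944, 0.22259587]), 'tool_rot': array([-1.79994283e+02,  1.01383400e-03, -1.66032289e+01]), 'force': array([ 0.04406322,  1.16655795, -0.19364939]), 'wrist_torque': array([-0.02345414, -0.02714411, -0.03829705]), 'finger_force': 0.0, 'opening': 1.0005210544796161}
```

View pics/top0.png

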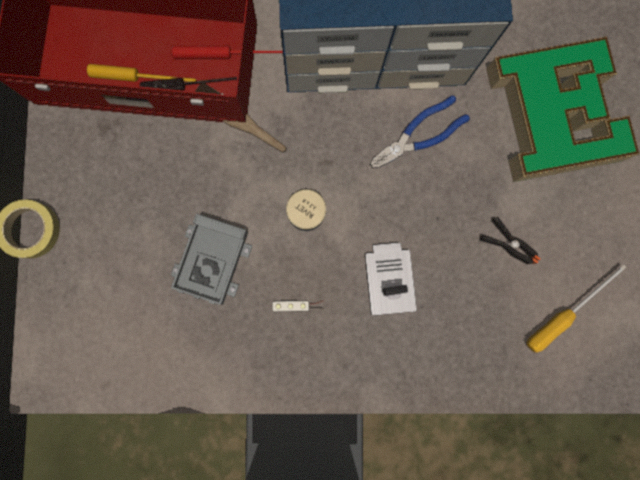

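View pics/side0.png

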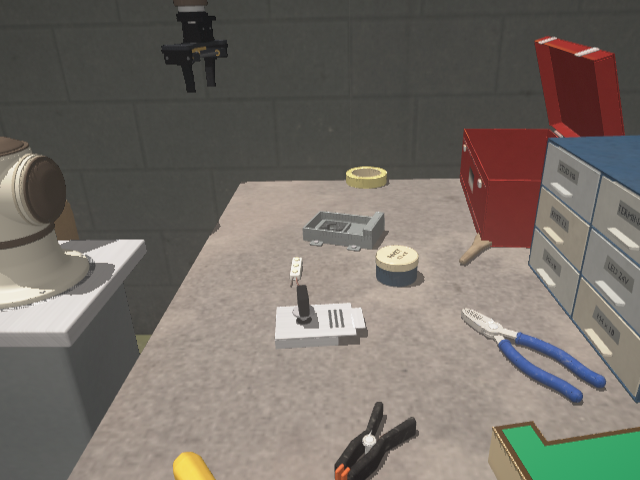

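The top picture shows the housing at about (212,260) with its lip at the far end (222,222). The cover is at (390,280), tongue away from the robot and wing at (395,289). The tin is at (306,209) and the module at (292,306). The side view agrees. Next I'll fit both poses to the masks.

```bash
cat > h.py <<'E'
from workcell import env
import cv2,numpy as np
from scipy.spatial.transform import Rotation as R
from scipy.optimize import minimize
def box(x0,x1,y0,y1,z0,z1): return np.array([[x,y,z] for x in(x0,x1) for y in(y0,y1) for z in(z0,z1)])/1000.
COVER=[box(-55,55,-40,40,-1.5,1.5),box(55,69,-25,25,-1.5,1.5),box(-55,30,37,40,-15.5,0),box(-55,30,-40,-37,-15.5,0)]
def wing(t=0,d=0):
    b=box(-7,7,-20,20,18.5-d,48.5-d); return [R.from_euler('z',-t).apply(b)+[-.015,0,0]]
HOUS=[box(-63,77,-46.5,46.5,0,28),box(59,77,-46.5,46.5,0,39)]
def proj(f,p):
    q=R.from_euler('xyz',f["orientation"],degrees=True).inv().apply(p-f["position"])
    return np.c_[f["fx"]*q[:,0]/-q[:,2]+f["cx"], f["fy"]*-q[:,1]/-q[:,2]+f["cy"]]
def ray(f,u,v,z):
    d=R.from_euler('xyz',f["orientation"],degrees=True).apply([(u-f["cx"])/f["fx"],-(v-f["cy"])/f["fy"],-1])
    return f["position"]+d*(z-f["position"][2])/d[2]
S=4
def render(f,boxes,x,y,z,yaw,pitch=0):
    m=np.zeros((480*S,640*S),np.uint8); r=R.from_euler('ZY',[yaw,pitch])
    for b in boxes:
        p=proj(f,r.apply(b)+[x,y,z]); h=cv2.convexHull((p*S+S/2).round().astype(np.int32)); cv2.fillConvexPoly(m,h,255)
    return cv2.resize(m,(640,480),interpolation=cv2.INTER_AREA)/255.
def fit(items,boxes,z,x0):
    "items: list of (frame, bool mask)"
    g=[(f,cv2.GaussianBlur(m.astype(float),(0,0),1)) for f,m in items]
    c=lambda p:sum(((cv2.GaussianBlur(render(f,boxes,p[0],p[1],z,p[2]),(0,0),1)-m)**2).sum() for f,m in g)/1000
    s=np.array(x0)+np.array([[0,0,0],[.008,0,0],[0,.008,0],[0,0,.15]])
    r=minimize(c,x0,method='Nelder-Mead',options=dict(initial_simplex=s,xatol=2e-4,fatol=1e-4))
    return r.x,r.fun
E
python3 - <<'E'
from h import *
F={n:env.grab_frame(n) for n in("top","side")}
M={}
for n,f in F.items():
    for t in("housing","cover_centre","wing"):
        r=env.trace(f,t); M[n,t]=r[0]["mask"]; print(n,t,r[0]["score"],r[0]["mask"].sum())
    print("wing&cover",(M[n,"wing"]&M[n,"cover_centre"]).sum())
k=np.ones((9,9),np.uint8)
vis=[]
for t,bx,z,x0 in(("housing",HOUS,0,(.548,.165,-.3)),("cover_centre",COVER+wing(),.0155,(.51,-.155,0.05))):
    it={}
    for n in F:
        m=M[n,t]|(M[n,"wing"] if t!="housing" else False)
        if t=="housing": m=cv2.morphologyEx(m.astype(np.uint8),cv2.MORPH_OPEN,np.ones((21,21),np.uint8) if n=="top" else k)>0
        it[n]=(F[n],m)
    for s in(["top"],["side"],["top","side"]):
        x,c=fit([it[q] for q in s],bx,z,x0); print(t,s,x.round(4),round(c,3))
    for n in F:
        im=F[n]["image"]; e=render(F[n],bx,x[0],x[1],z,x[2])>.5
        ed=cv2.morphologyEx(e.astype(np.uint8),cv2.MORPH_GRADIENT,np.ones((2,2),np.uint8))>0
        im[ed]=(0,0,255); 
a=cv2.resize(F["top"]["image"][190:330,160:430],None,fx=2.9,fy=2.9)[:,:780]; b=cv2.resize(F["side"]["image"][190:360,260:430],None,fx=1.0,fy=1.0)
cv2.imwrite("pics/fit.png",a)
E
```

```text
top housing 0.75 4611
top cover_centre 0.7 3100
top wing 0.48 206
wing&cover 206
side housing 0.77 2548
side cover_centre 0.73 3616
side wing 0.87 338
wing&cover 338
housing ['top'] [ 0.5402  0.1701 -0.2962] 0.218
housing ['side'] [ 0.5403  0.1667 -0.3059] 0.045
housing ['top', 'side'] [ 0.5405  0.1697 -0.2855] 0.284
cover_centre ['top'] [ 0.5104 -0.1552  0.0937] 0.011
cover_centre ['side'] [ 0.5102 -0.1568  0.1063] 0.015
cover_centre ['top', 'side'] [ 0.5102 -0.1557  0.0931] 0.038
```

View pics/fit.png

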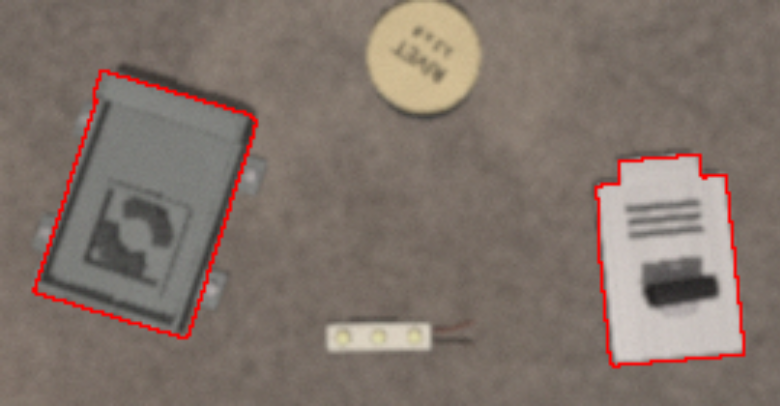

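Both fits match the picture: housing at (0.5405, 0.1695, -0.29 rad) and cover at (0.5103, -0.1557, 0.094 rad). I'll grasp the wing, lift and tilt the cover over the housing, then look again.

```bash
cat >> h.py <<'E'
H=np.array([.5405,.1695,0]); HY=-.29
RT=R.from_euler('z',-90,degrees=True)*R.from_euler('x',180,degrees=True)
G=np.array([-.015,0,.0335-.011])   # TCP in cover frame
def tcp(pc,yaw,pitch=0,turn=0,off=G):
    Rc=R.from_euler('ZY',[yaw,pitch])
    return np.array(pc)+Rc.apply(off),(Rc*R.from_euler('z',-turn)*RT).as_euler('xyz',degrees=True)
def hw(p): return H+R.from_euler('z',HY).apply(p)   # housing -> world
def tip2c(tip,pitch): # centre in housing frame from tongue tip in housing frame (m)
    return np.array(tip)-R.from_euler('y',pitch).apply([.069,0,0])
def st():
    s=env.read_state(); print("t",round(s["clock"],2),"p",s["position"].round(4),"r",s["tool_rot"].round(2),"F",s["force"].round(1),"M",s["wrist_torque"].round(2),"open",round(s["opening"],3),"ff",round(s["finger_force"],1),"q",s["joint_positions"].round(0)); return s
E
python3 - <<'E'
from h import *
p,r=tcp([.5103,-.1557,.0155],.094,0,-.03)
print(p,r,env.inverse_kinematics(p,r))
env.goto(p+[0,0,.09],r)
print(env.move_straight(p,rate=.12,force_limit=15)); st()
env.gripper_to(0,grasp_force=35); st()
env.move_straight(p+[0,0,.10],rate=.15); st()
c=hw(tip2c([.050,0,.105],.2))
p,r=tcp(c,HY,.2,-.03); env.goto(p,r); env.dwell(.2); st()
F={n:env.grab_frame(n) for n in("top","side")}
for n,f in F.items():
    ms=env.trace(f,"cover_centre"); print(n,ms[0]["score"],ms[0]["mask"].sum())
    np.save(f"m_{n}.npy",ms[0]["mask"]); 
    e=render(f,COVER,*c,HY,.2)>.5
    f["image"][cv2.morphologyEx(e.astype(np.uint8),cv2.MORPH_GRADIENT,np.ones((2,2),np.uint8))>0]=(0,0,255)
a=cv2.resize(F["top"]["image"][150:350,120:320],(500,500)); b=cv2.resize(F["side"]["image"][100:300,250:450],(500,500))
cv2.imwrite("pics/hold.png",cv2.resize(np.hstack([a,b]),(800,400)))
E
```

```text
[ 0.49536622 -0.15710792  0.038     ] [-180.            0.          -82.89532334] [  0.31164516  24.34110276 -27.31599123   0.         -38.34290602
   6.7930315 ]
False
t 4.9 p [ 0.496  -0.1571  0.0386] r [-1.7993e+02 -2.0000e-02 -8.2870e+01] F [ 0.5 -0.2  0.1] M [ 0.13 -0.06  0.02] open 1.002 ff 0.0 q [  0.  24. -27.   0. -38.   7.]
t 6.07 p [ 0.4954 -0.1571  0.038 ] r [-180.     0.   -82.9] F [-1.   0.2  0.4] M [ 0.11 -0.05 -0.04] open 0.155 ff 35.0 q [  0.  24. -27.  -0. -38.   7.]
t 6.88 p [ 0.4942 -0.1569  0.1368] r [ 1.7986e+02  5.0000e-02 -8.2920e+01] F [-0.  -0.3 -3.4] M [ 0.1   0.02 -0.03] open 0.159 ff 35.0 q [  0.  17. -21.  -0. -52.   7.]
t 8.35 p [0.514  0.1764 0.1438] r [ 168.55    0.34 -105.02] F [ 0.1  0.4 -3.4] M [-0.05 -0.57  0.03] open 0.157 ff 35.0 q [ 31.  23.  -7.  -9. -68. -42.]
top 0.89 1399
side 0.69 1620
```

View pics/hold.png

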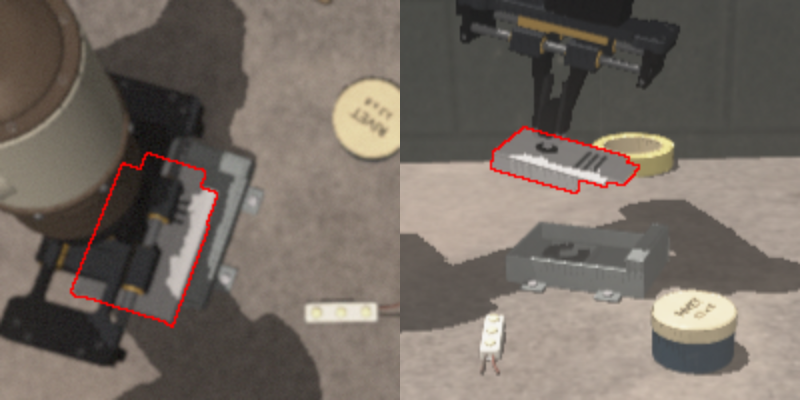

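The outlines of the held cover match the command to about 1 px in both views, so the grasp is as planned. Next is the insertion.

```bash
cat >> h.py <<'E'
def ins(x,z,th,rate=.06,fl=8,y=0):
    p,r=tcp(hw(tip2c([x,y,z],th)),HY,th,-.03)
    return env.move_straight(p,r,rate=rate,force_limit=fl)
def snap(c,th,name):
    F={n:env.grab_frame(n) for n in("top","side")}
    for n,f in F.items():
        e=render(f,COVER,*c,HY,th)>.5
        f["image"][cv2.morphologyEx(e.astype(np.uint8),cv2.MORPH_GRADIENT,np.ones((2,2),np.uint8))>0]=(0,0,255)
    a=cv2.resize(F["top"]["image"][190:310,160:280],(400,400)); b=cv2.resize(F["side"]["image"][170:270,290:390],(400,400))
    cv2.imwrite(f"pics/{name}.png",np.hstack([a,b]))
E
python3 - <<'E'
from h import *
print(ins(.052,.045,.2,.12)); 
h=ins(.052,.0285,.2); print(h); st()
if not h:
    h=ins(.070,.0285,.2,.04); print(h); st()
snap(hw(tip2c([.070,0,.0285],.2)),.2,"ins")
E
```

```text
False
False
t 9.62 p [0.5155 0.1767 0.0669] r [ 168.52    0.3  -104.93] F [ 1.   0.5 -2.6] M [-0.12 -0.64 -0.02] open 0.159 ff 35.0 q [ 31.  28. -11. -10. -58. -40.]
False
t 10.22 p [0.5329 0.1716 0.0671] r [ 168.52    0.33 -104.96] F [-0.8 -0.1 -2.4] M [-0.09 -0.6  -0.  ] open 0.155 ff 35.0 q [ 30.  30.  -9. -10. -60. -39.]
```

View pics/ins.png

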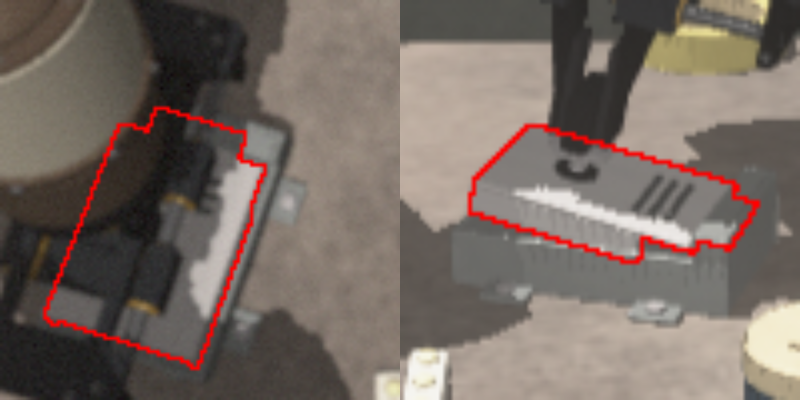

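There was no contact. The side view shows the tongue end under the lip, at about (735,200), with the flange fronts inside the walls. Next I'll level the cover in steps with force stops.

Run:
```python
from h import *
for th,z in((.14,.0282),(.09,.0278),(.05,.0272),(.02,.0268),(0,.0265)):
    h=ins(.070,z,th,.03,8); print(th,h); s=st()
    if h: break
snap(hw(tip2c([.070,0,z],th)),th,"lev")
```

```text
0.14 False
t 10.66 p [0.5304 0.1725 0.0624] r [ 171.93    0.22 -104.86] F [ 0.2 -1.4 -3.1] M [ 0.   -0.46  0.  ] open 0.157 ff 35.0 q [ 31.  28. -13.  -7. -55. -41.]
0.09 False
t 10.97 p [0.5293 0.1729 0.058 ] r [ 1.7479e+02  1.4000e-01 -1.0487e+02] F [ 0.1 -0.6 -3.9] M [-0.04 -0.34  0.02] open 0.157 ff 35.0 q [ 32.  27. -16.  -5. -50. -44.]
0.05 False
t 11.25 p [0.5283 0.1731 0.054 ] r [ 1.7707e+02  7.0000e-02 -1.0487e+02] F [ 0.9 -0.7 -3. ] M [ 0.11 -0.18  0.04] open 0.158 ff 35.0 q [ 34.  27. -18.  -3. -47. -46.]
0.02 False
t 11.5 p [0.5275 0.1733 0.0511] r [ 1.7878e+02  1.0000e-02 -1.0488e+02] F [ 0.7 -0.6 -3.1] M [ 0.14 -0.11 -0.01] open 0.16 ff 35.0 q [ 34.  26. -20.  -1. -44. -48.]
0 False
t 11.75 p [0.5271 0.1734 0.0491] r [ 1.7995e+02 -2.0000e-02 -1.0488e+02] F [-0.2 -0.7 -2.9] M [0.13 0.   0.05] open 0.159 ff 35.0 q [ 35.  26. -22.  -0. -42. -50.]
```

View pics/lev.png

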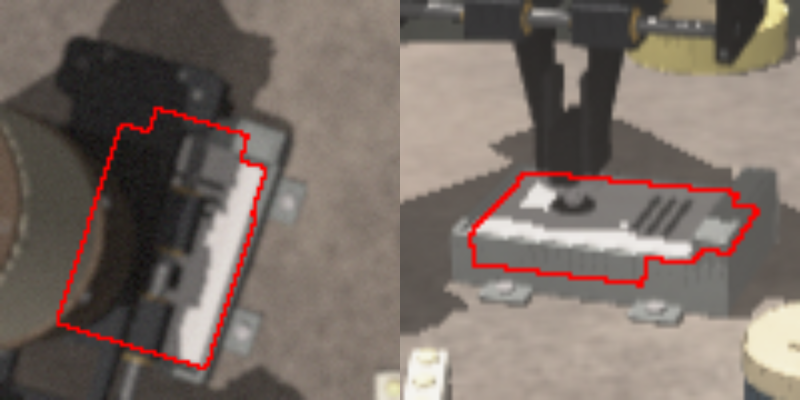

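The cover looks level in the opening at about (600,220), with the tongue under the lip, but the arm still carries its weight. I'll lower it to contact first, then push and turn with a force-held loop.

```bash
cat > turn.py <<'E'
from h import *
import sys
def push(F,maxd=.012):
    s=env.read_state(); f=s["force"][2]
    if f<F-1.5: env.move_straight(s["position"]-[0,0,maxd],rate=.02,force_limit=F-f)
def turnto(XY,a,b,F,step=.1):
    for t in np.arange(a+step,b+1e-6,step):
        s=env.read_state(); p=np.r_[XY,s["position"][2]]
        env.move_straight(p,tcp([0,0,0],HY,0,t)[1],rate=.05); push(F)
        s=env.read_state(); print(round(t,2),"t",round(s["clock"],2),"z",round(s["position"][2],4),"F",s["force"].round(1),"Mz",s["wrist_torque"].round(2),"off",(s["position"][:2]-XY).round(4),"open",round(s["opening"],3))
E
python3 - <<'E'
from turn import *
s=env.read_state(); print(env.move_straight(s["position"]-[0,0,.004],rate=.02,force_limit=5)); env.dwell(.3); s=st()
XY=s["position"][:2].copy(); np.save("xy.npy",XY)
if s["position"][2]>.040:
    push(14,.005); st()
    turnto(XY,-.03,.67,14)
E
```

```text
True
t 12.36 p [0.5275 0.1735 0.0483] r [-1.8000e+02 -3.0000e-02 -1.0486e+02] F [-1.5 -0.3  5.5] M [ 0.13  0.35 -0.05] open 0.158 ff 35.0 q [ 35.  26. -22.   0. -42. -50.]
t 12.57 p [0.5276 0.1735 0.0481] r [ 1.7992e+02 -1.7000e-01 -1.0480e+02] F [-3.9 -0.7  8. ] M [ 0.09  0.65 -0.02] open 0.155 ff 35.0 q [ 35.  26. -22.   0. -42. -50.]
0.07 t 13.08 z 0.0482 F [-1.5  0.   6.1] Mz [0.07 0.45 0.04] off [0.0006 0.0003] open 0.16
0.17 t 13.59 z 0.0481 F [-1.2 -0.1  5.4] Mz [0.01 0.42 0.02] off [0.0007 0.0003] open 0.155
0.27 t 14.12 z 0.0476 F [-2.1 -0.1  7. ] Mz [-0.02  0.5  -0.07] off [0.0008 0.0002] open 0.161
0.37 t 14.94 z 0.0378 F [-2.1 -0.7  8.3] Mz [ 0.04  0.58 -0.07] off [0.0007 0.0002] open 0.158
0.47 t 15.47 z 0.0378 F [-2.6 -0.4  8.2] Mz [ 0.04  0.6  -0.02] off [0.0008 0.0002] open 0.157
0.57 t 15.99 z 0.0378 F [-2.4  0.1  8.5] Mz [ 0.05  0.56 -0.08] off [0.0008 0.0001] open 0.159
0.67 t 16.51 z 0.0378 F [-2.   0.1  7.6] Mz [-0.09  0.52 -0.07] off [0.0008 0.0001] open 0.164
```

The screw dropped about 10 mm at a turn of roughly 0.37. I'll keep turning so the thread catches and draws it home.

Run:
```python
from turn import *
turnto(np.load("xy.npy"),.67,1.57,14)
```

```text
0.77 t 17.03 z 0.0378 F [-2.2  0.4  7.6] Mz [-0.06  0.53 -0.03] off [0.0008 0.0001] open 0.16
0.87 t 17.56 z 0.0378 F [-2.7  0.   8.3] Mz [-0.04  0.6  -0.03] off [0.0008 0.    ] open 0.157
0.97 t 18.08 z 0.0377 F [-2.5  0.1  8.9] Mz [-0.06  0.57 -0.05] off [ 0.0007 -0.    ] open 0.155
1.07 t 18.6 z 0.0378 F [-1.1  0.2  7.9] Mz [-0.02  0.49 -0.08] off [ 0.0007 -0.    ] open 0.158
1.17 t 19.12 z 0.0377 F [-1.8 -0.5  7.4] Mz [-0.05  0.57 -0.07] off [ 0.0006 -0.0001] open 0.158
1.27 t 19.64 z 0.0378 F [-1.8  0.3  8.4] Mz [-0.1   0.51 -0.03] off [ 0.0005 -0.0001] open 0.157
1.37 t 20.16 z 0.0378 F [-2.5  0.8  9.4] Mz [-0.11  0.54 -0.07] off [ 0.0005 -0.0002] open 0.158
1.47 t 20.68 z 0.0378 F [-1.5  0.2  7.7] Mz [-0.1   0.47 -0.04] off [ 0.0004 -0.0002] open 0.157
1.57 t 21.19 z 0.0378 F [-2.8 -0.1  8. ] Mz [-0.06  0.49 -0.05] off [ 0.0004 -0.0003] open 0.16
```

Run:
```python
from turn import *
env.gripper_to(.5); s=st()
env.move_straight(s["position"]+[0,0,.15],rate=.12)
env.goto([.35,-.05,.3],[180,0,-105]); env.dwell(.2); st()
c=hw([.001,0,.0265]); snap(c,0,"end")
for n in("top","side"):
    f=env.grab_frame(n); print([(np.round(d["xyz"],4),round(d["score"],2)) for d in env.search_frame(f,"wing")[:2]])
    if n=="top": im=f
bx=lambda d:COVER
m=[(f,env.trace(f,"cover_centre")[0]["mask"])]
for d in(0,.010): print(d,fit(m,COVER+wing(1.57,d),.0265,(c[0],c[1],HY)))
print(hw([0,0,0]))
```

```text
t 22.0 p [0.5289 0.1736 0.0379] r [1.7994e+02 1.6000e-01 1.6349e+02] F [-0.9  0.4  0.4] M [ 0.08 -0.09  0.03] open 0.495 ff 0.0 q [  35.   27.  -22.    0.  -41. -142.]
t 25.25 p [ 0.3502 -0.0498  0.2997] r [ 1.7996e+02 -2.0000e-02 -1.0499e+02] F [-1.   0.4 -0.6] M [ 0.1  -0.08 -0.04] open 0.499 ff 0.0 q [ 19.  -9. -25.  -0. -75. -34.]
[(array([0.5354, 0.1618, 0.0251]), 0.65), (array([0.524 , 0.168 , 0.0615]), 0.55)]
[(array([0.5284, 0.1663, 0.0511]), 0.67)]
0 (array([ 0.53473494,  0.18358944, -0.90992128]), np.float64(0.3262690726310977))
0.01 (array([ 0.53473494,  0.18358944, -0.90992128]), np.float64(0.3262690726310977))
[0.5405 0.1695 0.    ]
```

View pics/end.png

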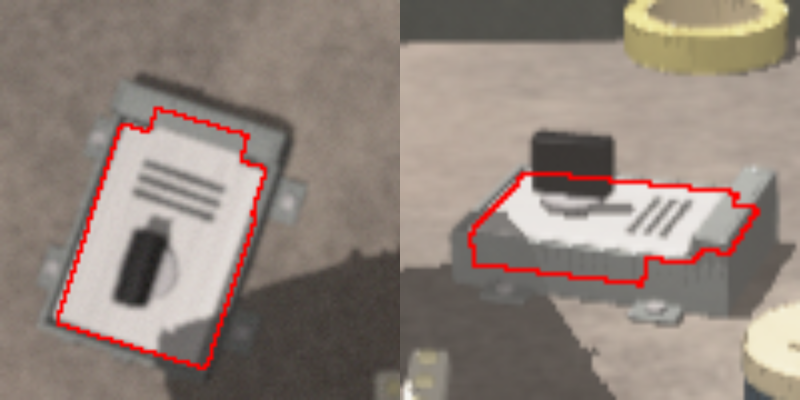

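The cover is level and seated, with its tongue under the lip. The wing is turned along the housing at (575,165), but I can't judge its depth by eye, so I'll check it numerically.

Run:
```python
from h import *
f=env.grab_frame("side"); c=hw([.001,0,.0265])
b=f["image"].astype(int).max(2)[190:235,310:352]<62
r=np.where(b.sum(1)>12)[0]+190; print("dark rows",r.min(),r.max())
tr=env.trace(f,"wing"); m=tr[0]["mask"]; rr=np.where(m.sum(1)>3)[0]; print("mask rows",rr.min(),rr.max())
for d in(0,.005,.010):
    e=render(f,wing(1.55,d),*c,HY)>.5; q=np.where(e.sum(1)>3)[0]; print(d,q.min(),q.max(),(e&m).sum()/(e|m).sum())
```

```text
dark rows 207 217
mask rows 203 219
0 197 215 0.4945770065075922
0.005 197 215 0.4945770065075922
0.01 197 215 0.4945770065075922
```

With the screw proud the wing would span rows 197–215 (the depth sweep had a mm/m slip, so all three lines show 0). The mask's rows 203–219 sit about 5 px lower, which is 10 mm, so the screw is home.

```bash
python3 -c "
from workcell import env
print(env.close_job())"
```

```text
the job is handed in; nothing more can be done
None
```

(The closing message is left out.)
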